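Load the heating block with the vial row in order

TASK

Move the four sample vials from the white bench rack into the aluminium heating block, keeping their order: the vials have no labels and are logged by position, so the one next to the rack's finger tab goes into the bore next to the dial thermometer, and so on along the row. Carry them upright and set each gently down to the bottom of its bore; leave the dropper bottle standing between rack and block where it is.

Things in the scene. Friction and masses are not known exactly. Their poses are not given: they have to be found in the camera images.
- vial_1_centre (a point): centre, half-way up, of an amber glass screw-cap vial with a black ribbed cap; 72 mm tall, glass 25 mm across from the base to 53 mm up, cap 23 mm above that, about 40 g; z along its axis, up. At the start it stands in position 1, the one next to the finger tab, of the white rack. All four vials look alike: only the place in the row tells them apart.
- vial_2_centre (a point): centre, half-way up, of an amber glass screw-cap vial with a black ribbed cap; 72 mm tall, glass 25 mm across from the base to 53 mm up, cap 23 mm above that, about 40 g; z along its axis, up. At the start it stands in position 2, the second from the finger tab, of the white rack. All four vials look alike: only the place in the row tells them apart.
- vial_3_centre (a point): centre, half-way up, of an amber glass screw-cap vial with a black ribbed cap; 72 mm tall, glass 25 mm across from the base to 53 mm up, cap 23 mm above that, about 40 g; z along its axis, up. At the start it stands in position 3, the third from the finger tab, of the white rack. All four vials look alike: only the place in the row tells them apart.
- vial_4_centre (a point): centre, half-way up, of an amber glass screw-cap vial with a black ribbed cap; 72 mm tall, glass 25 mm across from the base to 53 mm up, cap 23 mm above that, about 40 g; z along its axis, up. At the start it stands in position 4, the one farthest from the finger tab, of the white rack. All four vials look alike: only the place in the row tells them apart.
- rack: fixed white plastic rack holding the vials at the start, 200 x 56 mm, 34 mm high; a 26 mm finger tab with a 16 mm hole sticks out at one end. Origin under the middle of the row, z up; the row runs along x, tab at the -x end: positions 1, 2, 3, 4 at x = -63, -21, +21, +63 mm, y = 0. Vials stand on its floor at z = 6 mm, 44 mm of each above its top; grip there, closing across the row.
- block: fixed aluminium block, 192 x 56 mm, 44 mm high, with a row of four bores and a black-rimmed dial thermometer (29 mm level dial, top at z = 71 mm) at one end. Origin under the middle of the row, z up; row along x, thermometer at x = -94 mm: bores 1, 2, 3, 4 at x = -63, -21, +21, +63 mm, y = 0. Bores 28.5 mm across (countersunk mouth 38 mm), 32 mm deep, flat floor at z = 12 mm: a seated vial's centre is at z = 48 mm.
- stain_bottle: bystander: amber dropper bottle with a white cap, 48 mm across, 85 mm tall, standing on the bench between rack and block on the far side; origin at the centre of its underside. It is to stay where it stands.
Mind the look-alikes: they are no part of the job. Leave any blue look-alike of the part that bears vial_4_centre alone. What is shaped like the part that bears vial_2_centre but turquoise is not meant.

How it is judged:
By the outcome, as a careful person would: the job done as asked, in the order asked, and still so for the second after the job is handed in, with the robot touching nothing.
It also fails if it takes over 96 s, if anything falls off the work surface, if the arm or the gripper's body presses on something with over 40 N, if the wrist force passes 120 N, or if a joint passes its speed limit or range.

ROBOT

A 6-joint arm with a two-finger parallel gripper is mounted at the origin on the work surface; the furniture and walls round the work are solid. World frame = base frame: x ahead of the robot, y to its left, z up, the work surface at z = 0. Lengths are in mm, angles in rad, forces in N, time in s.
With the tool pointing down it reaches from about 350 to 775 mm from the base axis. Payload 5.5 kg.
Tool frame: the origin (TCP) lies midway between the tips of the shut fingers; the grasp point (between the pads) lies robot.pinch_z behind it (robot.pinch_z is the distance from the TCP to the grasp point, in mm); z points along the fingers, y is the line along which they close (so a half turn about z gives the same grasp; the last joint's range is limited). The gripper opens to 85 mm and grips with 20 to 120 N. Pads are 22 mm wide; open, the fingers measure 114 mm over their backs; the gripper's body (76 mm by 85 mm) begins 54 mm behind the grasp point. The pads swing forward as they close: fully open they stand 13 mm farther back than shut.
Start: joints at [1.031, 0.313, 0.046, 1.304, 0, 1.431], TCP at [223.838, 529.687, 231.323] pointing down, gripper open.
Joint ranges: [-2.76, 2.76], [-0.86, 1.69], [-1.03, 1.26], [-2.2, 2.34], [-1.47, 1.5], [-3.14, 3.14]. Speed limits (rad/s): [2.57, 2.57, 3.14, 3.14, 3.14, 3.14].

INTERFACE

Orientations are given as a unit quaternion [x, y, z, w].
In Python, from rig import robot gives the robot as it stands.
- The arm moves only by the tool drive_tool, never from a script. Its argument "moves" is a list of rows, each a list of 7 numbers: the opening, from -1 (shut) to 1 (fully open), so that 0 is half open, then the shift along the world's x, y, z each as a share of 750 mm, from -1 to 1, then the turn, a rotation vector about the world's x, y, z each as a share of 2 rad, from -1 to 1. In form: [[fingers, tx, ty, tz, rx, ry, rz], ...]. A call has 1 to 20 rows; each row shifts and turns the commanded pose from where the row before left it; what a row does not reach is not made up. A row lasts 1/10 s, in which the tool goes at most 50 mm and 8.59 degrees, less where a joint would pass 70% of its speed; a pose out of reach is approached as far as the arm can. A call with a number of a shift or a turn outside -1 to 1 is refused whole. A call with a gripper value outside its range is refused whole. The fingers move at their own pace and stop on an object; "grip_force" is the grip in N (left out, the last holds). Time passes only in rows, so rows that do not move let the fingers close. It gives the time, the measured TCP pose, the force, the opening and the grip force at its end, in the units of the state.
- robot.get_obs(): the state, without advancing time (a new reading comes with each control period).
- robot.read_camera(name): name is "side" or "top"; returns (picture, depth): 420x560x3 uint8, red, green, blue; 420x560 float32, mm along the optical axis (not along the pixel's ray), 0 where there is no reading.
- robot.camera_info(name): a dict with "vertical_fov" (degrees; the focal length in pixels is half the picture's height over the tangent of half this angle, whatever the lens; pixels are square), "cx", "cy" (the principal point, pixels), "xyz" and "orientation" of the camera in the world. Camera axes: x right, y down, z forward; pixel columns grow to the right and rows downward; lengths in mm; the calibration is good to about 2 mm. A picture is of the moment at which its call begins. camera_info takes no time and is no camera call.
- robot.job_done(): hands the job in; it is judged then, once.
Trained networks look in the newest picture that a camera, given by its name, has taken for a name from the list of things; names that differ only in an ending like _2 or _b are one class to them, and where a whole thing is asked for, a point or a joint stands for the part that bears it (a point fixed in the world has none). Each returns a list of dicts, best first, with "p" (0 to 1); they miss things now and then, are a little off and sometimes report something else, mostly with a low value. They report only what shows in the picture. A call takes as long as a camera call. They do not tell look-alikes from the thing itself.
- robot.silhouettes(camera, thing): "mask" (420x560 bool, what is visible of it).
- robot.pinpoint(camera, thing): "centre" ([x, y, z] in mm, in world coordinates, good to about 4 mm: a listed point, or the origin of a listed thing).
The state is a dict: "time": time; "joint_positions": joint angles; "qd": joint speeds; "joint_torque": joint torques, N m; "tcp_pos": TCP position; "tcp_rot": TCP orientation; "ft_force": force on the tool from outside, world axes, zero at the start; "torque": the same for the moment, N m; "finger_gap": finger opening in mm; "finger_force": force on a finger pad.
Only numpy, scipy, OpenCV 4.12 (cv2) and the standard library are available. Lean on these libraries where they do the work, as an engineer would, in place of code of your own. Each camera call takes 0.05 s, during which the arm holds its last target. There are 200 camera calls.

## Working session

There is one attempt and no reset: what is moved stays moved. The work goes in short steps, Python scripts to look and compute and a tool call to move; the robot and the scene stay as the last step left them, time stands still between calls to the robot, and variables do not carry over. Pictures are saved under pics/ and viewed, at most 14 in all, crops included, and the job is handed in when it is done.

Besides the shell and the picture viewer there is one more tool, called as a command line: name --pt "numbers of a row" for each row, then --argument value for the rest. drive_tool: Moves the arm, as the interface text tells. Its arguments: {"type":"object","properties":{"moves":{"type":"array","items":{"type":"array","items":{"type":"number","minimum":-1,"maximum":1}}},"grip_force":{"type":"number"}},"required":["moves"]}

```bash
mkdir -p pics
cat > h.py <<'E'
import numpy as np, cv2
from rig import robot
from scipy.spatial.transform import Rotation as R
def cloud(name):
    im,d=robot.read_camera(name); c=robot.camera_info(name)
    f=im.shape[0]/2/np.tan(np.radians(c["vertical_fov"])/2)
    v,u=np.mgrid[:im.shape[0],:im.shape[1]]
    P=np.stack([(u-c["cx"])*d/f,(v-c["cy"])*d/f,d],-1)
    W=P@R.from_quat(c["orientation"]).as_matrix().T+np.array(c["xyz"])
    W[d==0]=np.nan
    return im,d,W
E
python3 - <<'E'
from h import *
np.set_printoptions(precision=1,suppress=True)
o=robot.get_obs(); print({k:np.round(v,3) for k,v in o.items()},robot.pinch_z)
for n in("top","side"):
    print(n,robot.camera_info(n))
    im,d,W=cloud(n); np.save(f"{n}.npy",W); cv2.imwrite(f"pics/{n}0.png",im[...,::-1])
    for t in("vial_1_centre","rack","block","stain_bottle"):
        for r in robot.pinpoint(n,t): print(t,round(r["p"],2),np.array(r["centre"]))
E
```

```text
{'time': np.float64(0.0), 'joint_positions': array([1. , 0.3, 0. , 1.3, 0. , 1.4]), 'qd': array([ 0.,  0., -0.,  0.,  0., -0.]), 'joint_torque': array([  0. , -48.1,  29.9,   0. ,  -0. ,  -0. ]), 'tcp_pos': array([223.6, 529.2, 230.4]), 'tcp_rot': array([ 0.2,  1. , -0. , -0. ]), 'ft_force': array([-0.3,  0.2, -0. ]), 'torque': array([-0.,  0., -0.]), 'finger_force': np.float64(0.0), 'finger_gap': np.float64(85.422)} 18.700000000000003
top {'vertical_fov': 43.19769864171411, 'cx': 281.9653403106374, 'cy': 208.95202127121084, 'xyz': array([ 362.4,   -9.1, 1092.4]), 'orientation': array([-0.7,  0.7, -0. ,  0.1])}
vial_1_centre 0.49 [ 415.9 -198.6   42.2]
rack 0.93 [ 472.7 -171.1   -3. ]
block 0.67 [487.6 167.3  -0.8]
stain_bottle 0.65 [568.1  -1.9  -3.7]
side {'vertical_fov': 45.45300556443631, 'cx': 272.9027182477527, 'cy': 205.35853900804034, 'xyz': array([ 240.6, -751.1,  751.9]), 'orientation': array([ 0.9, -0.1,  0.1, -0.4])}
vial_1_centre 0.6 [ 418.6 -196.5   44.7]
rack 0.82 [ 469.6 -169.4   -0.6]
block 0.56 [489.6 169.8   3. ]
stain_bottle 0.89 [572.1  -3.8  -3.7]
stain_bottle 0.21 [ 489.3 -164.6   42.6]
```

View pics/top0.png

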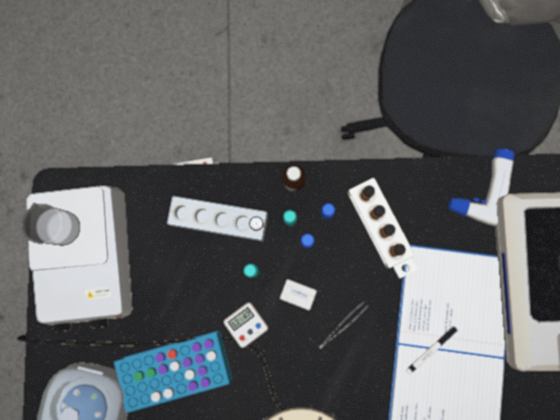

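View pics/side0.png

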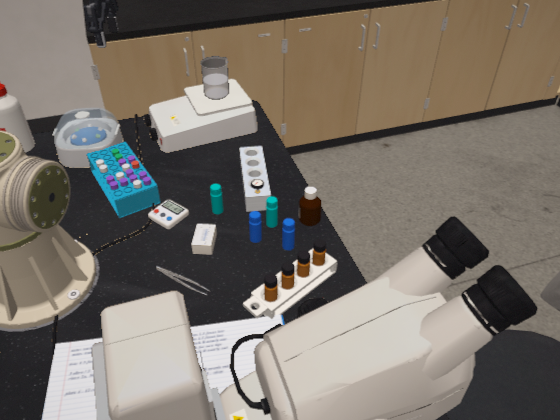

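Top view: the rack has its finger tab at (403,268), so vials 1 to 4 are the caps at (397,250), (386,231), (377,212) and (368,192). The block's thermometer is at (256,223), so its bores 1 to 4 run from (240,220) to (180,212). The possible mix-ups are the turquoise vials at (289,217) and (250,270), the blue vials at (328,210) and (307,240), and the amber bottle at (293,175). The vials I want are the black-capped ones in the white rack. I'll fit exact poses from depth and check with one crop.

Run:
```python
from h import *
np.set_printoptions(precision=1,suppress=True)
W=np.load("top.npy"); im=cv2.imread("pics/top0.png")
print("table z",np.nanmedian(W[300:330,150:210,2]))
for n,(x0,x1,y0,y1) in {"caps":(350,415,180,262),"rack":(345,415,175,280),"block":(160,275,190,245)}.items():
    S=W[y0:y1,x0:x1].reshape(-1,3); S=S[~np.isnan(S[:,0])]
    if n=="caps":
        T=S[(S[:,2]>68)&(S[:,2]<90)]
        _,lab,c=cv2.kmeans(T[:,:2].astype(np.float32),4,None,(3,50,.1),10,cv2.KMEANS_PP_CENTERS)
        for k in range(4): 
            t=T[lab[:,0]==k]; print("cap",c[k],len(t),np.median(t[:,2]),(t[:,:2].max(0)+t[:,:2].min(0))/2)
    else:
        lo,hi=(26,40) if n=="rack" else (38,50)
        T=S[(S[:,2]>lo)&(S[:,2]<hi)]
        r=cv2.minAreaRect(T[:,:2].astype(np.float32)); print(n,r,len(T),np.median(T[:,2]))
        print(cv2.boxPoints(r))
    if n=="block":
        T=S[(S[:,2]>62)&(S[:,2]<80)]; print("dial",np.median(T,0),len(T),(T.max(0)+T.min(0))/2)
a=im[150:290,150:430]; cv2.imwrite("pics/c0.png",cv2.resize(a,None,fx=2.8,fy=2.8,interpolation=cv2.INTER_CUBIC))
# other objects
S=W.copy(); 
for nm,u,v in(("turq",289,217),("turq2",250,270),("blue",328,210),("blue2",307,240),("bottle",293,173)): print(nm,W[v,u])
```

```text
table z 0.0741909559880014
cap [ 452.3 -179.6] 118 77.70760114971233 [ 452.8 -179.9]
cap [ 528.2 -143.8] 116 77.58529535599075 [ 528.6 -143.9]
cap [ 489.2 -162.3] 121 77.62199623654305 [ 489.6 -162.7]
cap [ 414.3 -197.1] 126 77.61024105406528 [ 414.3 -197.6]
rack ((459.39654541015625, -176.77818298339844), (199.68792724609375, 56.80120086669922), 25.00739288330078) 1961 33.561437249079745
[[ 356.9 -193.2]
 [ 380.9 -244.7]
 [ 561.9 -160.3]
 [ 537.9 -108.8]]
block ((487.3373107910156, 156.85244750976562), (191.84788513183594, 56.34828567504883), 79.0389404296875) 1861 43.48733375657025
[[441.4  68. ]
 [496.8  57.3]
 [533.2 245.7]
 [477.9 256.4]]
dial [470.6  76.3  70.4] 169 [471.6  76.6  69.3]
turq [480.5  10.3  69.8]
turq2 [379.9  87.5  70.2]
blue [491.7 -65.4  73.4]
blue2 [434.7 -23.3  73.3]
bottle [564.    0.3  85. ]
```

View pics/c0.png

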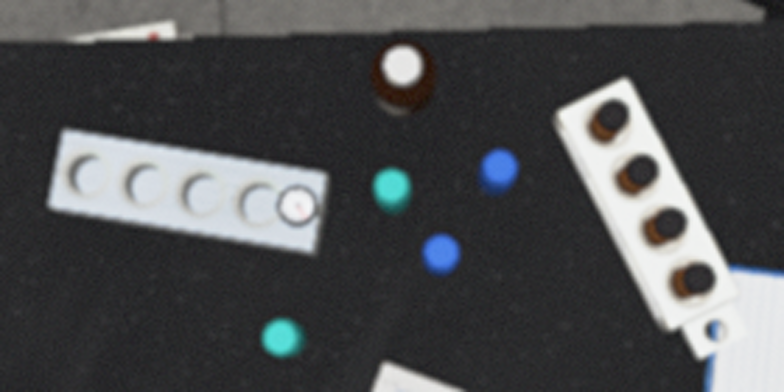

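The crop confirms it: tab at lower right next to vial 1, dial at the right end of the block next to bore 1. Next I'll check the clearances for the transit path and work out the yaw turn.

```bash
cat >> h.py <<'E'
cr=np.array([471.2,-170.8]); ur=np.array([np.cos(np.radians(25.05)),np.sin(np.radians(25.05))])
cb=np.array([489.4,168.7]); ub=np.array([np.cos(np.radians(79.04)),np.sin(np.radians(79.04))])
K=[-63,-21,21,63]
def st():
    o=robot.get_obs(); M=R.from_quat(o["tcp_rot"]).as_matrix()
    return o,M
def togo(x,y,z,yaw):
    o,M=st(); d=np.array([x,y,z])-o["tcp_pos"]
    ya=np.degrees(np.arctan2(M[1,1],M[0,1])); dy=(yaw-ya+90)%180-90
    tilt=np.cross(M[:,2],[0,0,-1])
    print("t",o["time"],"tcp",o["tcp_pos"].round(1),"d mm",d.round(1),"share",(d/750).round(4),"yaw",round(ya,2),"dyaw share",round(np.radians(dy)/2,4),"tilt share",(tilt/2).round(4),"F",o["ft_force"].round(1),"gap",round(float(o["finger_gap"]),1))
E
python3 - <<'E'
from h import *
W=np.load("top.npy")
print("left side heights", np.nanmax(W[170:330,20:140,2]), W[225,57],W[225,100])
print("rack",[(cr+k*ur).round(1) for k in K]); print("bores",[(cb+k*ub).round(1) for k in K])
togo(*(cr+K[0]*ur),140,115.05)
E
```

```text
left side heights 190.0957869367635 [468.81399541 435.83393546 136.47729186] [471.68590143 372.79485255  91.93534107]
rack [array([ 414.1, -197.5]), array([ 452.2, -179.7]), array([ 490.2, -161.9]), array([ 528.3, -144.1])]
bores [array([477.4, 106.8]), array([485.4, 148.1]), array([493.4, 189.3]), array([501.4, 230.6])]
t 0.5 tcp [223.9 529.7 231.3] d mm [ 190.3 -727.2  -91.3] share [ 0.2537 -0.9695 -0.1217] yaw 67.09 dyaw share 0.4185 tilt share [-0.  0.  0.] F [-0.2  0.3 -0.1] gap 85.1
```

drive_tool --pt "0.1 0.024 -0.0507 0 0 0 0.022" --pt "0.1 0.024 -0.0507 0 0 0 0.022" --pt "0.1 0.024 -0.0507 0 0 0 0.022" --pt "0.1 0.024 -0.0507 0 0 0 0.022" --pt "0.1 0.024 -0.0507 0 0 0 0.022" --pt "0.1 0.024 -0.0507 0 0 0 0.022" --pt "0.1 0.024 -0.0507 0 0 0 0.022" --pt "0.1 0.024 -0.0507 0 0 0 0.022" --pt "0.1 0.024 -0.0507 0 0 0 0.022" --pt "0.1 0.024 -0.0507 0 0 0 0.022" --pt "0.1 0.0015 -0.0514 -0.0135 0 0 0.022" --pt "0.1 0.0015 -0.0514 -0.0135 0 0 0.022" --pt "0.1 0.0015 -0.0514 -0.0135 0 0 0.022" --pt "0.1 0.0015 -0.0514 -0.0135 0 0 0.022" --pt "0.1 0.0015 -0.0514 -0.0135 0 0 0.022" --pt "0.1 0.0015 -0.0514 -0.0135 0 0 0.022" --pt "0.1 0.0015 -0.0514 -0.0135 0 0 0.022" --pt "0.1 0.0015 -0.0514 -0.0135 0 0 0.022" --pt "0.1 0.0015 -0.0514 -0.0135 0 0 0.022" --pt "0.1 0 0 0 0 0 0"

```text
time: 2.5
tcp_pos: [414.1, -201.5, 139.3]
tcp_rot: [-0.214, 0.977, -0.001, -0.0]
ft_force: [-0.1, 0.5, 0.1]
finger_gap: 47.3
finger_force: 0.0
```

Run:
```python
from h import *
im,d,W=cloud("top"); cv2.imwrite("pics/t1.png",im[...,::-1])
im2,d,W=cloud("side"); cv2.imwrite("pics/s1.png",im2[...,::-1])
togo(*(cr+K[0]*ur),140,115.05)
togo(*(cr+K[0]*ur),41,115.05)
```

```text
t 2.6 tcp [ 413.5 -197.9  139.9] d mm [0.6 0.4 0.1] share [0.0008 0.0006 0.0001] yaw 114.84 dyaw share 0.0018 tilt share [-0.0005 -0.0004 -0.    ] F [-0.1  0.4  0.7] gap 47.0
t 2.6 tcp [ 413.5 -197.9  139.9] d mm [  0.6   0.4 -98.9] share [ 0.0008  0.0006 -0.1319] yaw 114.84 dyaw share 0.0018 tilt share [-0.0005 -0.0004 -0.    ] F [-0.1  0.4  0.7] gap 47.0
```

View pics/s1.png

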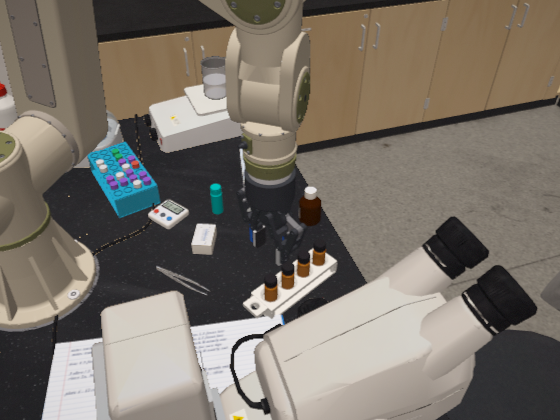

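Side view: the gripper is above vial 1, whose cap is at (271,283). Fingertips are near (275,255) and the path down is clear.

drive_tool --pt "0.1 0.0004 0.0003 -0.022 0 0 0.0018" --pt "0.1 0.0004 0.0003 -0.022 0 0 0" --pt "0.1 0 0 -0.022 0 0 0" --pt "0.1 0 0 -0.022 0 0 0" --pt "0.1 0 0 -0.022 0 0 0" --pt "0.1 0 0 -0.022 0 0 0" --pt "0.1 0 0 0 0 0 0" --pt "0.1 0 0 0 0 0 0" --pt "-0.6 0 0 0 0 0 0" --pt "-0.6 0 0 0 0 0 0" --pt "-0.6 0 0 0 0 0 0" --pt "-0.6 0 0 0 0 0 0" --pt "-0.6 0 0 0 0 0 0" --grip_force 30

```text
time: 3.9
tcp_pos: [415.4, -197.4, 42.5]
tcp_rot: [-0.218, 0.976, -0.0, 0.001]
ft_force: [-0.1, 1.0, 6.6]
finger_gap: 23.5
finger_force: 29.5
```

drive_tool --pt "-0.6 0 0 0 0 0 0" --pt "-0.6 0 0 0.01 0 0 0" --pt "-0.6 0 0 0.02 0 0 0" --pt "-0.6 0 0 0.033 0 0 0" --pt "-0.6 0 0 0.04 0 0 0" --pt "-0.6 0 0 0.03 0 0 0" --pt "-0.6 0 0 0 0 0 0" --pt "-0.6 0 0 0 0 0 0"

```text
time: 4.7
tcp_pos: [414.8, -197.3, 141.4]
tcp_rot: [-0.218, 0.976, -0.001, 0.0]
ft_force: [-0.0, 0.6, -0.7]
finger_gap: 23.3
finger_force: 29.7
```

Run:
```python
from h import *
im2,d,W=cloud("side"); cv2.imwrite("pics/s2.png",cv2.resize(im2[170:320,190:350,::-1],None,fx=3.6,fy=3.6,interpolation=cv2.INTER_CUBIC))
togo(*(cb+K[0]*ub),140,169.04)
```

```text
t 4.75 tcp [ 414.2 -196.9  140.5] d mm [ 63.3 303.7  -0.5] share [ 0.0844  0.405  -0.0007] yaw 115.19 dyaw share 0.4699 tilt share [-0.0002 -0.0003 -0.    ] F [ 0.3 -0.2 -1. ] gap 23.4
```

View pics/s2.png

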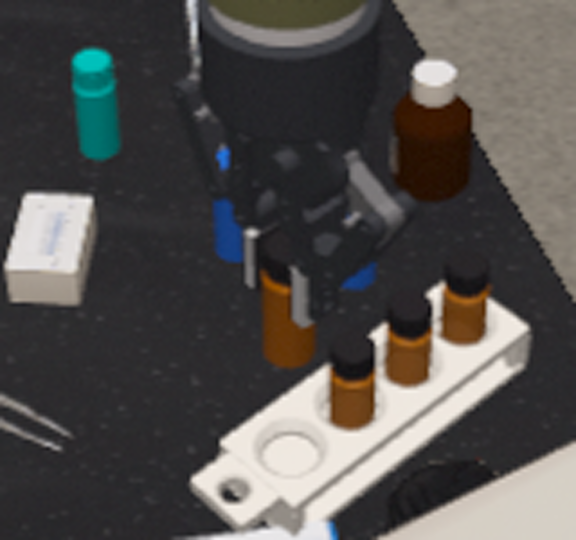

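The vial is lifted out and hangs upright between the pads, at about (290,310) in the crop. Moving to bore 1.

drive_tool --pt "-0.6 0.004 0.02 0 0 0 0.03" --pt "-0.6 0.008 0.04 0 0 0 0.05" --pt "-0.6 0.0104 0.05 0 0 0 0.06" --pt "-0.6 0.0104 0.05 0 0 0 0.06" --pt "-0.6 0.0104 0.05 0 0 0 0.06" --pt "-0.6 0.0104 0.05 0 0 0 0.06" --pt "-0.6 0.0104 0.05 0 0 0 0.05" --pt "-0.6 0.0104 0.05 0 0 0 0.05" --pt "-0.6 0.007 0.03 0 0 0 0.03" --pt "-0.6 0.003 0.015 0 0 0 0.02" --pt "-0.6 0 0 0 0 0 0" --pt "-0.6 0 0 0 0 0 0" --pt "-0.6 0 0 0 0 0 0"

```text
time: 6.05
tcp_pos: [477.5, 105.6, 140.6]
tcp_rot: [-0.636, 0.772, 0.0, -0.001]
ft_force: [1.0, -0.8, -0.8]
finger_gap: 23.3
finger_force: 29.7
```

Run:
```python
from h import *
np.set_printoptions(precision=1,suppress=True)
im2,d,W=cloud("side"); np.save("side3.npy",W)
cv2.imwrite("pics/s3.png",cv2.resize(im2[120:270,190:350,::-1],None,fx=3.6,fy=3.6,interpolation=cv2.INTER_CUBIC))
togo(*(cb+K[0]*ub),47,169.04)
for r in robot.pinpoint("side","vial_1_centre"): print(round(r["p"],2),r["centre"])
```

```text
t 6.1 tcp [477.6 105.5 140.8] d mm [ -0.2   1.3 -93.8] share [-0.   0.  -0.1] yaw 168.92 dyaw share 0.001 tilt share [ 0. -0.  0.] F [-1.1  0.1 -0.7] gap 23.6
0.92 [480.0, 105.1, 139.3]
```

View pics/s3.png

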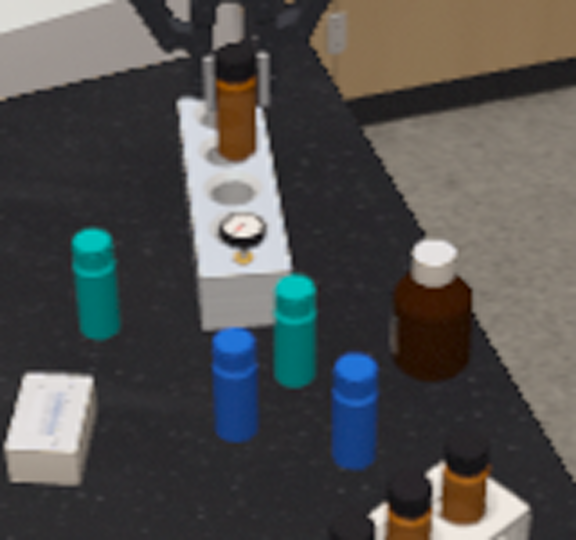

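Side view: the vial hangs upright beyond bore 1 (crop (237,120)), and bores 1 and 2 and the dial are in sight. I'll compare the vial axis with the block pose, both measured by the same camera.

```bash
cat >> h.py <<'E'
from scipy.optimize import least_squares
def vial_axis(W,x,y,z0,z1):
    S=W.reshape(-1,3); S=S[~np.isnan(S[:,0])]
    S=S[(S[:,2]>z0)&(S[:,2]<z1)&(np.hypot(S[:,0]-x,S[:,1]-y)<19)]
    r=least_squares(lambda p:np.hypot(S[:,0]-p[0],S[:,1]-p[1])-12.5,[x,y],loss="soft_l1",f_scale=.7)
    return r.x.round(1),len(S),round(float(np.sqrt(np.mean(r.fun**2))),2)
E
python3 - <<'E'
from h import *
W=np.load("side3.npy")
for z in((108,120),(120,133)): print(z,vial_axis(W,478,106,*z))
S=np.load("side.npy").reshape(-1,3); S=S[~np.isnan(S[:,0])]
b=S[(S[:,2]>40)&(S[:,2]<47)&(abs(S[:,0]-487)<70)&(abs(S[:,1]-157)<115)]
q=b[:,:2]-cb; L=q@ub; T=q@[-ub[1],ub[0]]
print(len(b),"len ext",np.percentile(L,[.5,99.5]),"wid",np.percentile(T,[1,99]),np.median(b[:,2]))
print(cv2.minAreaRect(b[:,:2].astype(np.float32)))
t=S[(S[:,2]>66)&(S[:,2]<75)&(np.hypot(S[:,0]-471.5,S[:,1]-76.4)<20)]; print("dial",(t.max(0)+t.min(0))/2, cb-94*ub)
E
```

```text
(108, 120) (array([476.1, 103.1]), 50, 1.43)
(120, 133) (array([475.9, 102.8]), 57, 1.36)
755 len ext [-111.573815     80.39344834] wid [-26.3505325   28.45025744] 41.967347025035224
((485.5479431152344, 154.4683837890625), (194.20115661621094, 55.80769348144531), 79.13338470458984)
dial [469.46156188  73.15328842  68.51433957] [471.52837748  76.41454552]
```

Both measurements agree: the vial sits under the TCP and needs about +1.2 mm in y. Lowering.

drive_tool --pt "-0.6 -0.0003 0.0016 -0.015 0 0 0.001" --pt "-0.6 0 0 -0.025 0 0 0" --pt "-0.6 0 0 -0.025 0 0 0" --pt "-0.6 0 0 -0.015 0 0 0" --pt "-0.6 0 0 0 0 0 0" --pt "-0.6 0 0 -0.008 0 0 0" --pt "-0.6 0 0 -0.008 0 0 0" --pt "-0.6 0 0 -0.008 0 0 0" --pt "-0.6 0 0 -0.008 0 0 0" --pt "-0.6 0 0 -0.008 0 0 0" --pt "-0.6 0 0 0 0 0 0" --pt "-0.6 0 0 0 0 0 0"

```text
time: 7.35
tcp_pos: [477.5, 107.9, 50.8]
tcp_rot: [-0.637, 0.771, 0.0, -0.0]
ft_force: [-0.6, -0.3, 0.1]
finger_gap: 23.6
finger_force: 29.7
```

No contact force, so it went into the bore freely. Last few millimetres, slowly.

drive_tool --pt "-0.6 0 -0.0005 -0.002 0 0 0" --pt "-0.6 0 0 -0.002 0 0 0" --pt "-0.6 0 0 -0.001 0 0 0" --pt "-0.6 0 0 0 0 0 0" --pt "-0.6 0 0 0 0 0 0"

```text
time: 7.85
tcp_pos: [478.1, 107.5, 48.4]
tcp_rot: [-0.637, 0.771, -0.0, 0.001]
ft_force: [-2.0, 0.4, 8.8]
finger_gap: 23.8
finger_force: 30.6
```

Seated (8.8 N upward at the expected height). Release, rise and check.

drive_tool --pt "-0.3 0 0 0 0 0 0" --pt "0.0 0 0 0 0 0 0" --pt "0.1 0 0 0 0 0 0" --pt "0.1 0 0 0 0 0 0" --pt "0.1 0 0 0 0 0 0" --pt "0.1 0 0 0.014 0 0 0" --pt "0.1 0 0 0.03 0 0 0" --pt "0.1 0 0 0.04 0 0 0" --pt "0.1 0 0 0.04 0 0 0" --pt "0.1 -0.004 -0.03 0 0 0 -0.04" --pt "0.1 -0.004 -0.05 0 0 0 -0.06" --pt "0.1 -0.004 -0.05 0 0 0 -0.06" --pt "0.1 -0.004 -0.05 0 0 0 -0.06" --pt "0.1 -0.004 -0.05 0 0 0 -0.06" --pt "0.1 -0.004 -0.05 0 0 0 -0.06" --pt "0.1 -0.004 -0.05 0 0 0 -0.06" --pt "0.1 -0.004 -0.035 0 0 0 -0.04" --pt "0.1 -0.002 -0.018 0 0 0 -0.03" --pt "0.1 0 0 0 0 0 -0.03" --pt "0.1 0 0 0 0 0 -0.03"

```text
time: 9.85
tcp_pos: [452.1, -180.6, 140.9]
tcp_rot: [-0.158, 0.987, -0.0, 0.0]
ft_force: [-0.2, 0.7, -0.5]
finger_gap: 46.8
finger_force: 0.0
```

Run:
```python
from h import *
im,d,W=cloud("top"); 
S=W.reshape(-1,3); t=S[(S[:,2]>78)&(S[:,2]<95)&(np.hypot(S[:,0]-477.4,S[:,1]-106.8)<15)]
print("cap1",len(t),t.mean(0),t[:,2].max(),"dest",cb+K[0]*ub)
togo(*(cr+K[1]*ur),140,115.05)
```

```text
cap1 115 [477.72057639 105.69894534  83.67145205] 89.31535371896007 dest [477.42221044 106.8491103 ]
t 9.9 tcp [ 452.1 -180.3  140.9] d mm [ 0.1  0.6 -0.9] share [ 0.0001  0.0008 -0.0012] yaw 108.11 dyaw share 0.0606 tilt share [0.0001 0.0002 0.    ] F [-0.1 -0.4  0.3] gap 47.1
```

Vial 1 is seated, with its cap top at 83.7 mm. On to vial 2.

drive_tool --pt "0.1 0 0.0008 0 0 0 0.0606" --pt "0.1 0 0 -0.022 0 0 0" --pt "0.1 0 0 -0.022 0 0 0" --pt "0.1 0 0 -0.022 0 0 0" --pt "0.1 0 0 -0.022 0 0 0" --pt "0.1 0 0 -0.022 0 0 0" --pt "0.1 0 0 -0.022 0 0 0" --pt "0.1 0 0 0 0 0 0" --pt "0.1 0 0 0 0 0 0" --pt "-0.6 0 0 0 0 0 0" --pt "-0.6 0 0 0 0 0 0" --pt "-0.6 0 0 0 0 0 0" --pt "-0.6 0 0 0 0 0 0" --pt "-0.6 0 0 0 0 0 0" --pt "-0.6 0 0 0 0 0 0"

```text
time: 11.4
tcp_pos: [453.0, -179.6, 42.4]
tcp_rot: [-0.22, 0.976, -0.001, 0.001]
ft_force: [-0.1, -0.3, 7.3]
finger_gap: 23.6
finger_force: 29.7
```

drive_tool --pt "-0.6 0 0 0.01 0 0 0" --pt "-0.6 0 0 0.02 0 0 0" --pt "-0.6 0 0 0.033 0 0 0" --pt "-0.6 0 0 0.04 0 0 0" --pt "-0.6 0 0 0.03 0 0 0" --pt "-0.6 0.002 0.02 0 0 0 0.03" --pt "-0.6 0.004 0.04 0 0 0 0.05" --pt "-0.6 0.006 0.06 0 0 0 0.06" --pt "-0.6 0.006 0.06 0 0 0 0.06" --pt "-0.6 0.006 0.06 0 0 0 0.06" --pt "-0.6 0.006 0.06 0 0 0 0.06" --pt "-0.6 0.006 0.06 0 0 0 0.06" --pt "-0.6 0.0045 0.045 0 0 0 0.05" --pt "-0.6 0.0023 0.022 0 0 0 0.03" --pt "-0.6 0.0015 0.01 0 0 0 0.01" --pt "-0.6 0 0 0 0 0 0" --pt "-0.6 0 0 0 0 0 0" --pt "-0.6 0 0 0 0 0 0"

```text
time: 13.2
tcp_pos: [485.3, 147.5, 141.0]
tcp_rot: [-0.637, 0.771, -0.0, -0.0]
ft_force: [0.6, 1.1, 0.4]
finger_gap: 23.5
finger_force: 29.6
```

Run:
```python
from h import *
im2,d,W=cloud("side")
togo(*(cb+K[1]*ub),51,169.04)
for z in((108,120),(120,133)): print(z,vial_axis(W,484,145,*z))
```

```text
t 13.25 tcp [485.4 147.5 141. ] d mm [  0.    0.6 -90. ] share [ 0.      0.0007 -0.12  ] yaw 169.11 dyaw share -0.0006 tilt share [ 0.0001 -0.0001  0.    ] F [ 0.3 -0.1 -1. ] gap 23.4
(108, 120) (array([484.1, 145. ]), 51, 1.51)
(120, 133) (array([484.2, 145.1]), 53, 1.43)
```

drive_tool --pt "-0.6 0 0.0005 -0.015 0 0 0" --pt "-0.6 0 0 -0.025 0 0 0" --pt "-0.6 0 0 -0.025 0 0 0" --pt "-0.6 0 0 -0.015 0 0 0" --pt "-0.6 0 0 0 0 0 0" --pt "-0.6 0 0 -0.008 0 0 0" --pt "-0.6 0 0 -0.008 0 0 0" --pt "-0.6 0 0 -0.008 0 0 0" --pt "-0.6 0 0 -0.008 0 0 0" --pt "-0.6 0 0 -0.008 0 0 0" --pt "-0.6 0 0 0 0 0 0"

```text
time: 14.35
tcp_pos: [484.6, 148.9, 50.0]
tcp_rot: [-0.638, 0.77, 0.0, -0.001]
ft_force: [-1.1, -0.2, -0.7]
finger_gap: 23.5
finger_force: 29.6
```

drive_tool --pt "-0.6 0 0 -0.002 0 0 0" --pt "-0.6 0 0 -0.002 0 0 0" --pt "-0.6 0 0 -0.001 0 0 0" --pt "-0.6 0 0 0 0 0 0" --pt "-0.6 0 0 0 0 0 0"

```text
time: 14.85
tcp_pos: [485.8, 149.1, 48.4]
tcp_rot: [-0.638, 0.77, -0.0, 0.001]
ft_force: [-1.8, 0.3, 7.1]
finger_gap: 23.7
finger_force: 30.3
```

drive_tool --pt "-0.3 0 0 0 0 0 0" --pt "0.0 0 0 0 0 0 0" --pt "0.1 0 0 0 0 0 0" --pt "0.1 0 0 0 0 0 0" --pt "0.1 0 0 0.014 0 0 0" --pt "0.1 0 0 0.03 0 0 0" --pt "0.1 0 0 0.04 0 0 0" --pt "0.1 0 0 0.04 0 0 0" --pt "0.1 0.0008 -0.03 0 0 0 -0.04" --pt "0.1 0.0008 -0.05 0 0 0 -0.055" --pt "0.1 0.0008 -0.05 0 0 0 -0.055" --pt "0.1 0.0008 -0.05 0 0 0 -0.055" --pt "0.1 0.0008 -0.05 0 0 0 -0.055" --pt "0.1 0.0008 -0.05 0 0 0 -0.055" --pt "0.1 0.0008 -0.05 0 0 0 -0.055" --pt "0.1 0.0008 -0.05 0 0 0 -0.055" --pt "0.1 0 -0.023 0 0 0 -0.03" --pt "0.1 0 -0.01 0 0 0 -0.015" --pt "0.1 0 0 0 0 0 0" --pt "0.1 0 0 0 0 0 0"

```text
time: 16.85
tcp_pos: [490.0, -159.9, 140.3]
tcp_rot: [-0.22, 0.975, 0.0, -0.0]
ft_force: [0.4, 0.1, -0.3]
finger_gap: 47.2
finger_force: 0.0
```

Run:
```python
from h import *
im,d,W=cloud("top"); 
S=W.reshape(-1,3)
for k in(0,1):
    c=cb+K[k]*ub; t=S[(S[:,2]>78)&(S[:,2]<95)&(np.hypot(S[:,0]-c[0],S[:,1]-c[1])<15)]
    print("cap",len(t),t.mean(0),"dest",c)
togo(*(cr+K[2]*ur),41,115.05)
```

```text
cap 112 [477.91535772 105.81651325  84.04031068] dest [477.42221044 106.8491103 ]
cap 114 [485.80961254 147.91471208  83.33729102] dest [485.40740348 148.08303677]
t 16.9 tcp [ 490.  -159.6  140.3] d mm [  0.2  -2.3 -99.3] share [ 0.0003 -0.003  -0.1324] yaw 115.5 dyaw share -0.0039 tilt share [-0.0003 -0.0002 -0.    ] F [-0.3  0.4 -0.6] gap 47.1
```

drive_tool --pt "0.1 0.0003 -0.003 0 0 0 -0.0039" --pt "0.1 0 0 -0.022 0 0 0" --pt "0.1 0 0 -0.022 0 0 0" --pt "0.1 0 0 -0.022 0 0 0" --pt "0.1 0 0 -0.022 0 0 0" --pt "0.1 0 0 -0.022 0 0 0" --pt "0.1 0 0 -0.022 0 0 0" --pt "0.1 0 0 0 0 0 0" --pt "0.1 0 0 0 0 0 0" --pt "-0.6 0 0 0 0 0 0" --pt "-0.6 0 0 0 0 0 0" --pt "-0.6 0 0 0 0 0 0" --pt "-0.6 0 0 0 0 0 0" --pt "-0.6 0 0 0 0 0 0" --pt "-0.6 0 0 0 0 0 0"

```text
time: 18.4
tcp_pos: [491.2, -163.3, 42.3]
tcp_rot: [-0.216, 0.976, -0.0, 0.001]
ft_force: [-0.5, 0.6, 6.4]
finger_gap: 23.7
finger_force: 29.9
```

drive_tool --pt "-0.6 0 0 0.01 0 0 0" --pt "-0.6 0 0 0.02 0 0 0" --pt "-0.6 0 0 0.033 0 0 0" --pt "-0.6 0 0 0.04 0 0 0" --pt "-0.6 0 0 0.03 0 0 0" --pt "-0.6 0.0003 0.02 0 0 0 0.03" --pt "-0.6 0.0005 0.045 0 0 0 0.05" --pt "-0.6 0.0005 0.064 0 0 0 0.06" --pt "-0.6 0.0005 0.064 0 0 0 0.06" --pt "-0.6 0.0005 0.064 0 0 0 0.06" --pt "-0.6 0.0005 0.064 0 0 0 0.06" --pt "-0.6 0.0005 0.064 0 0 0 0.06" --pt "-0.6 0.0005 0.05 0 0 0 0.05" --pt "-0.6 0.0005 0.0234 0 0 0 0.03" --pt "-0.6 0 0.01 0 0 0 0.01" --pt "-0.6 0 0 0 0 0 0" --pt "-0.6 0 0 0 0 0 0" --pt "-0.6 0 0 0 0 0 0"

```text
time: 20.2
tcp_pos: [493.7, 187.1, 141.0]
tcp_rot: [-0.634, 0.774, -0.0, -0.0]
ft_force: [0.3, -0.2, -0.8]
finger_gap: 23.4
finger_force: 29.5
```

Run:
```python
from h import *
im2,d,W=cloud("side")
togo(*(cb+K[2]*ub),51,169.04)
for z in((108,120),(120,133)): print(z,vial_axis(W,492,187,*z))
```

```text
t 20.25 tcp [493.7 187.1 141. ] d mm [ -0.3   2.2 -90. ] share [-0.0004  0.003  -0.12  ] yaw 168.65 dyaw share 0.0034 tilt share [ 0.0001 -0.0001  0.    ] F [-0.3  0.1  0.1] gap 23.5
(108, 120) (array([491.4, 183.9]), 51, 1.46)
(120, 133) (array([492. , 184.2]), 48, 1.3)
```

drive_tool --pt "-0.6 -0.0002 0.0034 -0.015 0 0 0.0034" --pt "-0.6 0 0 -0.025 0 0 0" --pt "-0.6 0 0 -0.025 0 0 0" --pt "-0.6 0 0 -0.015 0 0 0" --pt "-0.6 0 0 0 0 0 0" --pt "-0.6 0 0 -0.008 0 0 0" --pt "-0.6 0 0 -0.008 0 0 0" --pt "-0.6 0 0 -0.008 0 0 0" --pt "-0.6 0 0 -0.008 0 0 0" --pt "-0.6 0 0 -0.008 0 0 0" --pt "-0.6 0 0 0 0 0 0"

```text
time: 21.35
tcp_pos: [492.9, 190.6, 50.0]
tcp_rot: [-0.637, 0.771, 0.0, -0.001]
ft_force: [0.2, 0.4, -0.1]
finger_gap: 23.5
finger_force: 29.5
```

drive_tool --pt "-0.6 0 0 -0.002 0 0 0" --pt "-0.6 0 0 -0.002 0 0 0" --pt "-0.6 0 0 -0.001 0 0 0" --pt "-0.6 0 0 0 0 0 0" --pt "-0.6 0 0 0 0 0 0"

```text
time: 21.85
tcp_pos: [493.8, 191.0, 48.3]
tcp_rot: [-0.637, 0.771, -0.0, 0.001]
ft_force: [-2.4, 0.1, 5.4]
finger_gap: 23.7
finger_force: 30.2
```

drive_tool --pt "-0.3 0 0 0 0 0 0" --pt "0.0 0 0 0 0 0 0" --pt "0.1 0 0 0 0 0 0" --pt "0.1 0 0 0 0 0 0" --pt "0.1 0 0 0.014 0 0 0" --pt "0.1 0 0 0.03 0 0 0" --pt "0.1 0 0 0.04 0 0 0" --pt "0.1 0 0 0.04 0 0 0" --pt "0.1 0.0058 -0.03 0 0 0 -0.04" --pt "0.1 0.0058 -0.054 0 0 0 -0.055" --pt "0.1 0.0058 -0.054 0 0 0 -0.055" --pt "0.1 0.0058 -0.054 0 0 0 -0.055" --pt "0.1 0.0058 -0.054 0 0 0 -0.055" --pt "0.1 0.0058 -0.054 0 0 0 -0.055" --pt "0.1 0.0058 -0.054 0 0 0 -0.055" --pt "0.1 0.0058 -0.054 0 0 0 -0.055" --pt "0.1 0 -0.025 0 0 0 -0.03" --pt "0.1 0 -0.0123 0 0 0 -0.015" --pt "0.1 0 0 0 0 0 0" --pt "0.1 0 0 0 0 0 0"

```text
time: 23.85
tcp_pos: [528.1, -142.3, 140.4]
tcp_rot: [-0.22, 0.976, 0.0, -0.0]
ft_force: [0.1, 1.1, 1.3]
finger_gap: 47.1
finger_force: 0.0
```

Run:
```python
from h import *
im,d,W=cloud("top"); 
S=W.reshape(-1,3)
for k in(0,1,2):
    c=cb+K[k]*ub; t=S[(S[:,2]>78)&(S[:,2]<95)&(np.hypot(S[:,0]-c[0],S[:,1]-c[1])<15)]
    print("cap",len(t),t.mean(0),"dest",c)
togo(*(cr+K[3]*ur),41,115.05)
```

```text
cap 114 [477.77068435 105.82725037  83.4199049 ] dest [477.42221044 106.8491103 ]
cap 112 [485.74627722 147.68332402  83.75048331] dest [485.40740348 148.08303677]
cap 111 [492.16794328 188.94929857  83.7657281 ] dest [493.39259652 189.31696323]
t 23.9 tcp [ 528.1 -141.9  140.3] d mm [  0.2  -2.2 -99.3] share [ 0.0003 -0.0029 -0.1324] yaw 115.44 dyaw share -0.0034 tilt share [-0.0003 -0.0001 -0.    ] F [-0.  -0.4 -0.1] gap 46.8
```

drive_tool --pt "0.1 0.0003 -0.0029 0 0 0 -0.0034" --pt "0.1 0 0 -0.022 0 0 0" --pt "0.1 0 0 -0.022 0 0 0" --pt "0.1 0 0 -0.022 0 0 0" --pt "0.1 0 0 -0.022 0 0 0" --pt "0.1 0 0 -0.022 0 0 0" --pt "0.1 0 0 -0.022 0 0 0" --pt "0.1 0 0 0 0 0 0" --pt "0.1 0 0 0 0 0 0" --pt "-0.6 0 0 0 0 0 0" --pt "-0.6 0 0 0 0 0 0" --pt "-0.6 0 0 0 0 0 0" --pt "-0.6 0 0 0 0 0 0" --pt "-0.6 0 0 0 0 0 0" --pt "-0.6 0 0 0 0 0 0"

```text
time: 25.4
tcp_pos: [529.3, -145.5, 42.3]
tcp_rot: [-0.216, 0.976, -0.0, 0.001]
ft_force: [0.6, 0.7, 6.2]
finger_gap: 23.3
finger_force: 29.6
```

drive_tool --pt "-0.6 0 0 0.01 0 0 0" --pt "-0.6 0 0 0.02 0 0 0" --pt "-0.6 0 0 0.033 0 0 0" --pt "-0.6 0 0 0.04 0 0 0" --pt "-0.6 0 0 0.03 0 0 0" --pt "-0.6 -0.0045 0.02 0 0 0 0.03" --pt "-0.6 -0.0045 0.045 0 0 0 0.05" --pt "-0.6 -0.0045 0.065 0 0 0 0.055" --pt "-0.6 -0.0045 0.065 0 0 0 0.055" --pt "-0.6 -0.0045 0.065 0 0 0 0.055" --pt "-0.6 -0.0045 0.065 0 0 0 0.055" --pt "-0.6 -0.0045 0.065 0 0 0 0.055" --pt "-0.6 -0.0045 0.065 0 0 0 0.055" --pt "-0.6 0 0.034 0 0 0 0.04" --pt "-0.6 0 0.013 0 0 0 0.02" --pt "-0.6 0 0 0 0 0 0" --pt "-0.6 0 0 0 0 0 0" --pt "-0.6 0 0 0 0 0 0"

```text
time: 27.2
tcp_pos: [501.6, 229.7, 140.9]
tcp_rot: [-0.634, 0.774, -0.0, -0.0]
ft_force: [-0.1, -1.0, -0.5]
finger_gap: 23.7
finger_force: 29.6
```

Run:
```python
from h import *
im2,d,W=cloud("side")
togo(*(cb+K[3]*ub),51,169.04)
for z in((108,120),(120,133)): print(z,vial_axis(W,500,228,*z))
```

```text
t 27.25 tcp [501.7 229.8 141. ] d mm [ -0.3   0.8 -90. ] share [-0.0004  0.0011 -0.12  ] yaw 168.64 dyaw share 0.0035 tilt share [ 0.0002 -0.0001  0.    ] F [ 0.1 -0.   0.1] gap 23.7
(108, 120) (array([499.4, 228.6]), 46, 1.53)
(120, 133) (array([500.4, 228.2]), 51, 1.46)
```

drive_tool --pt "-0.6 -0.0002 0.0011 -0.015 0 0 0.0034" --pt "-0.6 0 0 -0.025 0 0 0" --pt "-0.6 0 0 -0.025 0 0 0" --pt "-0.6 0 0 -0.015 0 0 0" --pt "-0.6 0 0 0 0 0 0" --pt "-0.6 0 0 -0.008 0 0 0" --pt "-0.6 0 0 -0.008 0 0 0" --pt "-0.6 0 0 -0.008 0 0 0" --pt "-0.6 0 0 -0.008 0 0 0" --pt "-0.6 0 0 -0.008 0 0 0" --pt "-0.6 0 0 0 0 0 0"

```text
time: 28.35
tcp_pos: [501.3, 231.8, 50.1]
tcp_rot: [-0.637, 0.771, -0.0, -0.0]
ft_force: [1.4, -0.8, -0.5]
finger_gap: 23.5
finger_force: 29.4
```

drive_tool --pt "-0.6 0 0 -0.002 0 0 0" --pt "-0.6 0 0 -0.002 0 0 0" --pt "-0.6 0 0 -0.001 0 0 0" --pt "-0.6 0 0 0 0 0 0" --pt "-0.6 0 0 0 0 0 0"

```text
time: 28.85
tcp_pos: [501.7, 232.0, 48.3]
tcp_rot: [-0.637, 0.771, -0.0, 0.0]
ft_force: [-1.4, -3.7, 6.9]
finger_gap: 23.3
finger_force: 30.3
```

Seated. Release, rise straight up and move back out of the view toward the robot.

drive_tool --pt "-0.3 0 0 0 0 0 0" --pt "0.0 0 0 0 0 0 0" --pt "0.1 0 0 0 0 0 0" --pt "0.1 0 0 0 0 0 0" --pt "0.1 0 0 0.014 0 0 0" --pt "0.1 0 0 0.03 0 0 0" --pt "0.1 0 0 0.05 0 0 0" --pt "0.1 0 0 0.05 0 0 0" --pt "0.1 0 0 0.05 0 0 0" --pt "0.1 0 0 0.04 0 0 0" --pt "0.1 0 -0.05 0 0 0 -0.05" --pt "0.1 0 -0.055 0 0 0 -0.05" --pt "0.1 0 -0.055 0 0 0 -0.05" --pt "0.1 0 -0.055 0 0 0 -0.05" --pt "0.1 0 -0.055 0 0 0 -0.05" --pt "0.1 0 -0.055 0 0 0 -0.05" --pt "0.1 0 -0.055 0 0 0 -0.05" --pt "0.1 0 -0.04 0 0 0 0" --pt "0.1 0 0 0 0 0 0" --pt "0.1 0 0 0 0 0 0"

```text
time: 30.85
tcp_pos: [501.2, -83.4, 223.2]
tcp_rot: [-0.334, 0.943, 0.0, 0.0]
ft_force: [-0.4, 0.3, 0.5]
finger_gap: 47.1
finger_force: 0.0
```

Run:
```python
from h import *
im,d,W=cloud("top"); S=W.reshape(-1,3)
for k in range(4):
    c=cb+K[k]*ub; t=S[(S[:,2]>78)&(S[:,2]<95)&(np.hypot(S[:,0]-c[0],S[:,1]-c[1])<15)]
    print("cap",len(t),t.mean(0).round(1),"dest",c.round(1))
cv2.imwrite("pics/end.png",im[...,::-1]); togo(500,0,200,169)
for r in robot.pinpoint("top","stain_bottle"): print(r["p"],r["centre"])
```

```text
cap 114 [477.6 105.6  83.9] dest [477.4 106.8]
cap 114 [485.8 147.9  83.2] dest [485.4 148.1]
cap 110 [492.1 189.1  83.7] dest [493.4 189.3]
cap 113 [500.  230.4  83.6] dest [501.4 230.6]
t 30.9 tcp [501.2 -82.6 223.1] d mm [ -1.2  82.6 -23.1] share [-0.0016  0.1102 -0.0308] yaw 129.06 dyaw share 0.3485 tilt share [-0.0003  0.0001  0.    ] F [ 0.5  0.9 -1.2] gap 46.7
0.73 [565.4, -1.8, -1.8]
0.63 [487.5, 190.4, 47.8]
```

View pics/end.png

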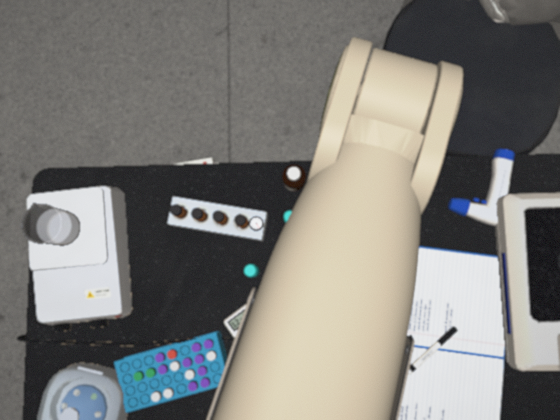

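The final picture shows all four black caps in the block, at (242,221), (221,217), (199,214) and (180,211). Cap tops are at about 84 mm, so they are seated. The bottle still stands at (293,175) and the arm is clear.

```bash
python3 -c "
from rig import robot
print(robot.job_done())"
```

```text
the job is handed in; nothing more can be done
None
```

All four vials are seated in the heating block in their original order, with vial 1 next to the thermometer; the dropper bottle was left where it stood, and the job was handed in at about 31 s.

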